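# Make up a tea set and a sake set from the pottery stock

## Task

Make up the two orders from the fired ware standing on the bench. In the long tray with three compartments goes the tea set: the tall tea cup in the wide compartment, the knobbed tea caddy in the middle one and the square salt box in the narrow one; in the shorter tray with two compartments goes the sake set: the flask in the wide compartment and the small sake cup in the narrow one. Set every piece down gently, upright and flat on the floor of its compartment, tip nothing over, and leave the mug, the kiln post and the glaze jar where they are.

Things in the scene. Friction and masses are not known exactly. Their poses are not given: they have to be found in the camera images.
- tea_tray: Long pale wooden tray, fixed, 270 x 102 mm, with three open compartments in a row along its x: wide (100 mm long, centre x = -79 mm), middle (82 mm, x = +18 mm), narrow (64 mm, x = +97 mm), all 90 mm across and centred on y = 0. Walls and dividers 6 mm thick, tops 12 mm above the bench; floor 5 mm above the bench. Origin: centre of its underside; x points from wide (nearer the robot) to narrow, z up.
- sake_tray: Shorter pale wooden tray, fixed, 178 x 102 mm, with two open compartments along its x: wide (92 mm long, centre x = -37 mm) and narrow (68 mm, x = +49 mm), both 90 mm across and centred on y = 0. Walls and divider 6 mm thick, tops 12 mm above the bench; floor 5 mm above the bench. Origin: centre of its underside; x points from wide (nearer the robot) to narrow, z up.
- tea_cup: Tall straight stoneware tea cup without a handle, open at the top, 80 mm high, 62 mm across the rim, 60 mm at 10 mm height, about 0.2 kg. Origin: centre of its underside, z up.
- caddy: Round lidded stoneware tea caddy, solid and one piece with its lid: body 54 mm across and 48 mm high, lid of the same width up to 58 mm, and on it a small knob 16 mm across, top at 71 mm; about 0.18 kg. Origin: centre of its underside, z up.
- salt_box: Square stoneware salt box with a flat lid (one piece), 42 x 42 mm and 43 mm high, about 0.12 kg. Origin: centre of its underside, z up. x and y are square to its sides.
- flask: Stoneware sake flask, 90 mm high: round belly 62 mm across between 12 and 30 mm height, shoulder narrowing to a straight round neck 24 mm across from 56 mm height to the top; solid, about 0.22 kg. Origin: centre of its underside, z up.
- sake_cup: Small stoneware sake cup, open at the top, 46 mm high, 48 mm across the rim, 46 mm at 16 mm height, narrowing to 36 mm at the foot, about 0.08 kg. Origin: centre of its underside, z up.
- mug: Stoneware mug, 72 mm across, 75 mm high, with a loop handle reaching 59 mm from its axis along its own +y; loose, belongs to no set. Origin: centre of its underside, z up.
- kiln_post: Square pale kiln post, 34 x 34 mm and 64 mm high, with a round hole in its top; loose, belongs to no set. Origin: centre of its underside, z up.
- glaze_jar: Round glass glaze jar with a flat white cap and a paper label, 52 mm across, 75 mm high; loose, belongs to no set. Origin: centre of its underside, z up.

How it is judged (in metres and radians):
At the end, for the whole second after the job is handed in: Each of the five pieces stands in its own compartment: origin over that compartment's floor at least 6 mm in from its walls, less than 9 mm above the bench, within 0.08 rad of upright, at rest (under 0.02 m/s and 0.2 rad/s) and not touched by the fingers (x of tea_cup in the frame of tea_tray between -0.123 and -0.035 m and y of tea_cup in the frame of tea_tray between -0.039 and 0.039 m and z of tea_cup in the frame of tea_tray between 0.001 and 0.009 m and angle between each of tea_cup, caddy, salt_box, flask, sake_cup's own z axis and vertical below 0.08 rad and linear speed of each of tea_cup, caddy, salt_box, flask, sake_cup below 0.02 m/s and angular speed of each of tea_cup, caddy, salt_box, flask, sake_cup below 0.2 rad/s and contact force between each of tea_cup, caddy, salt_box, flask, sake_cup and the fingers below 0.05 N and x of caddy in the frame of tea_tray between -0.017 and 0.053 m and y of caddy in the frame of tea_tray between -0.039 and 0.039 m and z of caddy in the frame of tea_tray between 0.001 and 0.009 m and x of salt_box in the frame of tea_tray between 0.071 and 0.123 m and y of salt_box in the frame of tea_tray between -0.039 and 0.039 m and z of salt_box in the frame of tea_tray between 0.001 and 0.009 m and x of flask in the frame of sake_tray between -0.077 and 0.003 m and y of flask in the frame of sake_tray between -0.039 and 0.039 m and z of flask in the frame of sake_tray between 0.001 and 0.009 m and x of sake_cup in the frame of sake_tray between 0.021 and 0.077 m and y of sake_cup in the frame of sake_tray between -0.039 and 0.039 m and z of sake_cup in the frame of sake_tray between 0.001 and 0.009 m).
It fails at once if a piece of ware, the mug, the kiln post or the glaze jar is tipped over (more than 0.7 rad) (angle between any of tea_cup, caddy, salt_box, flask, sake_cup, mug, kiln_post, glaze_jar's own z axis and vertical above 0.7 rad).
It fails at once if the mug, the kiln post or the glaze jar, which are in no set, is moved more than 30 mm (distance of any of mug, kiln_post, glaze_jar from where it was at the start of the episode above 0.03 m).
It fails at once if a piece is dropped (faster than 0.7 m/s while no finger touches it, a fall of about 25 mm) ((linear speed of tea_cup above 0.7 m/s and contact force between tea_cup and the fingers below 0.05 N) or (linear speed of caddy above 0.7 m/s and contact force between caddy and the fingers below 0.05 N) or (linear speed of salt_box above 0.7 m/s and contact force between salt_box and the fingers below 0.05 N) or (linear speed of flask above 0.7 m/s and contact force between flask and the fingers below 0.05 N) or (linear speed of sake_cup above 0.7 m/s and contact force between sake_cup and the fingers below 0.05 N)).
It also fails if it takes over 120 s, if anything falls off the work surface, if the arm or the gripper's body presses on something with over 40 N, if the wrist force passes 120 N, or if a joint passes its speed limit or range.

## Robot

A 6-joint arm with a two-finger parallel gripper is mounted at the origin on the work surface. World frame = base frame: x ahead of the robot, y to its left, z up, the work surface at z = 0. Lengths are in mm, angles in rad, forces in N, time in s.
With the tool pointing down it reaches from about 275 to 1000 mm from the base axis. Payload 8.4 kg.
Tool frame: the origin (TCP) lies at the very end of the fingers, on their centre line; the grasp point (between the pads) lies 19 mm behind it (r.tcp_to_grasp is the distance from the TCP to the grasp point, in mm); z points along the fingers, y is the line along which they close (so a half turn about z gives the same grasp; the last joint's range is limited). The gripper opens to 85 mm and grips with 20 to 120 N. Pads are 22 mm wide; open, the fingers measure 114 mm over their backs; the gripper's body (76 mm by 85 mm) begins 54 mm behind the grasp point. The pads swing forward as they close: fully open they stand 13 mm farther back than shut.
Start: joints at [-1.261, 0.353, 1.633, -0, 1.155, -0.002], TCP at [191.731, -594.867, 231.281] pointing down, gripper open.
Joint ranges: [-2.63, 2.63], [-0.92, 2.1], [0.06, 2.66], [-1.3, 4.44], [0, 2.69], [-3.02, 3.02]. Speed limits (rad/s): [2.22, 2.22, 2.79, 3.14, 3.14, 3.14].

## Interface

Orientations are given as [roll, pitch, yaw] about the fixed x, y, z axes, in that order (R = Rz(yaw) Ry(pitch) Rx(roll)).
In Python, from rig import r gives the robot as it stands. The module is installed in compiled form; this text tells all that it offers.
- The arm moves only by the tool play_rows, never from a script. Its argument "rows" is a list of rows, each an object with "dp": the shift along the tool's x, y, z in units of 40 mm (1.0 is 40 mm), a list of three; "turn": the turn, a rotation vector about the tool's x, y, z in units of 6 degrees (1.0 is 6 degrees), a list of three; "fingers": the closure, from 0 (fully open) to 1 (shut). In form: [{"dp": [tx, ty, tz], "turn": [wx, wy, wz], "fingers": fingers}, ...]. A call has 1 to 5 rows; each row shifts and turns the commanded pose from where the row before left it, along the tool's axes as they then stand; what a row does not reach is not made up. A row lasts 1/12 s, in which the tool goes at most 41.7 mm and 7.16 degrees, less where a joint would pass 70% of its speed; a pose out of reach is approached as far as the arm can. A call is refused whole if a number of a shift passes 1 or a number of a turn 1, either way. A call with a gripper value outside its range is refused whole. The fingers move at their own pace and stop on an object; "force" is the grip in N (left out, the last holds). Time passes only in rows, so rows that do not move let the fingers close. It gives the time, the measured TCP pose, the force, the opening and the grip force at its end, in the units of the state.
- r.sense(): the state, without advancing time (a new reading comes with each control period).
- r.grab_frame(name): name is "scene" or "side" or "wrist"; returns a dict with "pixels" (420x560x3 uint8, red, green, blue), "fx", "fy", "cx", "cy" (pixels), "pose" (4x4, takes a point from camera to world coordinates). Camera axes: x right, y down, z forward; pixel columns grow to the right and rows downward; lengths in mm; the calibration is good to about 2 mm. A picture is of the moment at which its call begins. There is no depth.
- r.sign_off(): hands the job in; it is judged then, once.
The state is a dict: "clock": time; "qpos": joint angles; "qvel": joint speeds; "joint_efforts": joint torques, N m; "eef_pos": TCP position; "tcp_rot": TCP orientation; "contact_force": force on the tool from outside, world axes, zero at the start; "wrist_torque": the same for the moment, N m; "opening": opening from 0.0 (shut) to 1.0 (fully open); "grasp_force": force on a finger pad.
Only numpy, scipy, OpenCV 4.12 (cv2) and the standard library are available. Lean on these libraries where they do the work, as an engineer would, in place of code of your own. Each camera call takes 0.05 s, during which the arm holds its last target. There are 200 camera calls.

## Working session

There is one attempt and no reset: what is moved stays moved. The work goes in short steps, Python scripts to look and compute and a tool call to move; the robot and the scene stay as the last step left them, time stands still between calls to the robot, and variables do not carry over. Pictures are saved under pics/ and viewed, at most 14 in all, crops included, and the job is handed in when it is done.

Besides the shell and the picture viewer there is one more tool, called after ">>>" as a command line: name --argument value ..., lists and objects as JSON in quotes. play_rows: Moves the arm, as the interface text tells. Its arguments: {"type":"object","properties":{"rows":{"type":"array"},"force":{"type":"number"}},"required":["rows"]}

```bash
mkdir -p pics; python3 - <<'E'
from rig import r
import cv2
s=r.sense();print({k:s[k] for k in("clock","eef_pos","tcp_rot","opening")})
for n in("scene","side"):
    f=r.grab_frame(n);cv2.imwrite(f"pics/{n}0.png",f["pixels"][...,::-1]);print(n,f["fx"],f["cx"],f["cy"],f["pose"])
E
```

```text
{'clock': 0.0, 'eef_pos': array([ 191.56223346, -594.4229306 ,  230.56749119]), 'tcp_rot': array([-3.14020450e+00,  1.99857998e-05,  3.11770430e-01]), 'opening': 1.000013602754853}
scene 379.5743359602699 278.59936922781225 211.2969248524276 [[ 7.61297396e-01  4.32000738e-01 -4.83530389e-01  9.15065532e+02]
 [ 6.48091169e-01 -4.83853477e-01  5.88101734e-01 -4.54934573e+02]
 [ 2.01025232e-02 -7.61092094e-01 -6.48332255e-01  5.27548379e+02]
 [ 0.00000000e+00  0.00000000e+00  0.00000000e+00  1.00000000e+00]]
side 469.7939599273192 277.06996915144265 201.61197943128687 [[-8.42491929e-01 -2.99032800e-01  4.48092328e-01  1.66417847e+02]
 [-5.38525615e-01  4.89200781e-01 -6.86055943e-01  5.86289538e+02]
 [-1.40538876e-02 -8.19305792e-01 -5.73184532e-01  5.50438856e+02]
 [ 0.00000000e+00  0.00000000e+00  0.00000000e+00  1.00000000e+00]]
```

View pics/scene0.png

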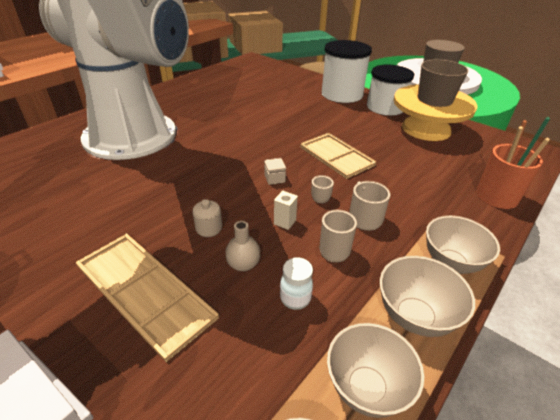

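View pics/side0.png

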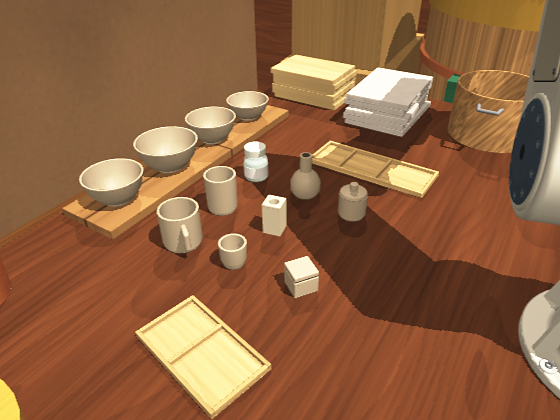

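The scene view shows the tea tray at lower left (corners about 78,268 / 127,236 / 215,312 / 165,348) and the sake tray at about (338,155). The loose ware stands between them. The side view shows the same from the left, with the sake tray at about (203,350), the tea tray at (375,168) and the mug handle pointing toward the camera.

```bash
cat > h.py <<'E'
from rig import r
import numpy as np, cv2
def ray(f,p,z):
    P=np.array(f["pose"]);d=P[:3,:3]@[(p[0]-f["cx"])/f["fx"],(p[1]-f["cy"])/f["fy"],1]
    o=P[:3,3];return (o+d*(z-o[2])/d[2])[:2]
def pix(f,X):
    P=np.array(f["pose"]);c=P[:3,:3].T@(np.array(X,float)-P[:3,3])
    return np.array([c[0]/c[2]*f["fx"]+f["cx"],c[1]/c[2]*f["fy"]+f["cy"]])
E
python3 - <<'E'
from h import *
a=r.grab_frame("scene");b=r.grab_frame("side")
T=dict(tea_cup=(80,(338,223),(221,177)),caddy=(71,(207,204),(352,187)),salt=(43,(275,164),(301,269)),flask=(90,(241,228),(306,157)),sake=(46,(322,184),(232,243)),mug=(75,(371,192),(179,209)),post=(64,(286,198),(274,202)),jar=(75,(297,267),(255,149)),
t1=(12,(78,268),(425,190)),t2=(12,(127,236),(438,176)),t3=(12,(215,312),(327,143)),t4=(12,(165,348),(312,156)),
s1=(12,(302,153),(269,362)),s2=(12,(330,136),(213,408)),s3=(12,(375,158),(137,333)),s4=(12,(347,175),(194,298)))
for k,(z,p,q) in T.items(): print(k,ray(a,p,z).round(),ray(b,q,z).round())
E
```

```text
tea_cup [680.  -3.] [669.  10.]
caddy [ 460. -115.] [ 448. -100.]
salt [438. 107.] [432. 114.]
flask [ 570. -133.] [ 560. -124.]
sake [567. 113.] [560. 123.]
mug [675. 122.] [671. 125.]
post [554.   6.] [551.   8.]
jar [ 687. -128.] [ 682. -121.]
t1 [ 367. -339.] [ 350. -252.]
t2 [ 360. -237.] [ 344. -320.]
t3 [ 615. -243.] [ 618. -330.]
t4 [ 606. -333.] [ 618. -256.]
s1 [426. 228.] [394. 264.]
s2 [429. 350.] [416. 356.]
s3 [578. 334.] [582. 324.]
s4 [566. 222.] [557. 229.]
```

>>> play_rows --rows '[{"dp": [0,0,-0.9],"turn": [0,0,1],"fingers": 0},{"dp": [0,0,-0.9],"turn": [0,0,1],"fingers": 0},{"dp": [0,0,-0.9],"turn": [0,0,0.98],"fingers": 0},{"dp": [0.5,-0.85,0],"turn": [0,0,0],"fingers": 0},{"dp": [0.5,-0.85,0],"turn": [0,0,0],"fingers": 0}]' --force 35

```text
clock: 0.62
eef_pos: [231.9, -528.2, 341.6]
tcp_rot: [3.137, -0.002, -0.004]
contact_force: [0.8, -0.5, -0.2]
opening: 0.997
grasp_force: 0.0
```

>>> play_rows --rows '[{"dp": [0.5,-0.85,0],"turn": [0,0,0],"fingers": 0},{"dp": [0.5,-0.85,0],"turn": [0,0,0],"fingers": 0},{"dp": [0.5,-0.85,0],"turn": [0,0,0],"fingers": 0},{"dp": [0.5,-0.85,0],"turn": [0,0,0],"fingers": 0},{"dp": [0.5,-0.85,0],"turn": [0,0,0],"fingers": 0}]'

```text
clock: 1.03
eef_pos: [332.2, -355.1, 339.3]
tcp_rot: [3.141, -0.0, -0.001]
contact_force: [1.1, -0.4, 0.5]
opening: 1.003
grasp_force: 0.0
```

```bash
python3 - <<'E'
from h import *
f=r.grab_frame("wrist");cv2.imwrite("pics/w1.png",f["pixels"][...,::-1]);print(f["fx"],f["cx"],f["cy"],f["pose"].round(3));s=r.sense();print(s["clock"],s["eef_pos"],s["tcp_rot"],s["qpos"])
E
```

```text
318.9028109888413 281.6758330187995 215.49675631657382 [[-0.00000e+00 -9.47000e-01 -3.21000e-01  4.13201e+02]
 [-1.00000e+00  0.00000e+00  1.00000e-03 -3.54608e+02]
 [-1.00000e-03  3.21000e-01 -9.47000e-01  4.82455e+02]
 [ 0.00000e+00  0.00000e+00  0.00000e+00  1.00000e+00]]
1.0833 [ 334.91598641 -349.95173982  339.28451936] [-3.13785620e+00 -2.00783199e-03  1.01625456e-03] [-0.81329306  0.03640737  1.78604505  0.00415426  1.32048155  0.75545151]
```

View pics/w1.png

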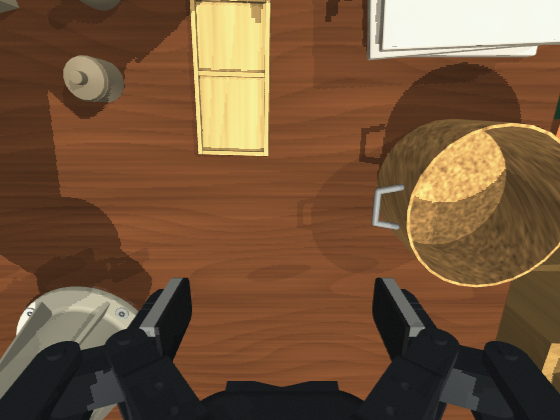

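The wrist view (image up is +x, left is +y) shows the near end of the tea tray, with corners about (198,152) and (268,155), and the caddy at (85,78). I'll move over the middle, where one frame should cover everything.

>>> play_rows --rows '[{"dp": [0.46,-0.87,0],"turn": [0,0,0],"fingers": 0},{"dp": [0.46,-0.87,0],"turn": [0,0,0],"fingers": 0},{"dp": [0.46,-0.87,0],"turn": [0,0,0],"fingers": 0},{"dp": [0.46,-0.87,0],"turn": [0,0,0],"fingers": 0},{"dp": [0.46,-0.87,0],"turn": [0,0,0],"fingers": 0}]'

```text
clock: 1.5
eef_pos: [424.2, -181.2, 339.4]
tcp_rot: [3.141, -0.0, -0.001]
contact_force: [1.0, -0.2, 0.3]
opening: 0.998
grasp_force: 0.0
```

>>> play_rows --rows '[{"dp": [0.46,-0.87,0],"turn": [0,0,0],"fingers": 0},{"dp": [0.46,-0.87,0],"turn": [0,0,0],"fingers": 0},{"dp": [0.46,-0.87,0],"turn": [0,0,0],"fingers": 0},{"dp": [0.46,-0.87,0],"turn": [0,0,0],"fingers": 0},{"dp": [0.46,-0.87,0],"turn": [0,0,0],"fingers": 0}]'

```text
clock: 1.92
eef_pos: [516.4, -7.0, 339.3]
tcp_rot: [3.141, -0.0, -0.0]
contact_force: [0.4, -0.9, -0.3]
opening: 0.994
grasp_force: 0.0
```

```bash
python3 - <<'E'
from h import *
f=r.grab_frame("wrist");cv2.imwrite("pics/w2.png",f["pixels"][...,::-1]);np.save("w2.npy",f,allow_pickle=True);s=r.sense();print(s["clock"],s["eef_pos"],s["tcp_rot"],s["qpos"],f["pose"][:3,3])
E
```

```text
1.9667 [519.26305844  -1.71467815 339.23809418] [-3.13777554e+00 -2.13612408e-03  1.59663607e-03] [-0.00872444  0.09442956  1.72348556  0.00396134  1.32158279  1.55949816] [597.33991188  -6.4271029  482.52664786]
```

View pics/w2.png

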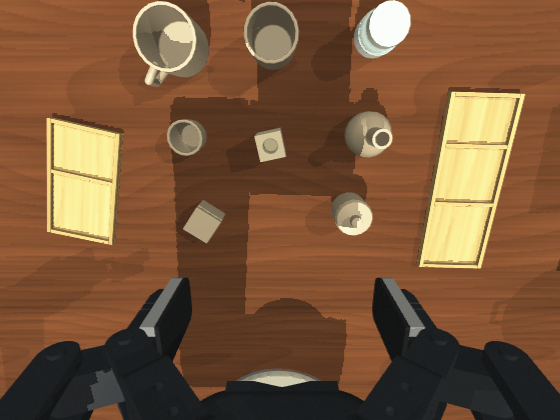

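Everything is in this one frame:
- **Tea tray:** corners about (451,91), (523,94), (482,268), (421,266).
- **Sake tray:** corners about (47,118), (122,130), (112,243), (47,232).
- **Ware:** tea cup rim (271,35), flask mouth (381,139), caddy (354,214), sake cup (186,137), salt box (204,222).

Next I'll zoom in on a settled frame.

```bash
python3 - <<'E'
from h import *
f=r.grab_frame("wrist");np.save("w3.npy",f,allow_pickle=True);s=r.sense();print(s["clock"],s["eef_pos"],f["pose"].round(3))
im=f["pixels"][...,::-1];cv2.imwrite("pics/w3.png",cv2.resize(im[0:280,150:420],None,fx=2.14,fy=2.14,interpolation=cv2.INTER_CUBIC))
T=dict(tea_cup=(80,(271,35)),caddy=(58,(354,213)),flask=(90,(381,139)),sake=(46,(186,137)),mug=(75,(164,40)),post=(64,(270,146)),jar=(75,(391,24)),t1=(12,(451,91)),t2=(12,(523,94)),t3=(12,(482,268)),t4=(12,(421,266)),s1=(12,(47,118)),s2=(12,(122,130)),s3=(12,(112,243)),s4=(12,(47,232)))
for k,(z,p) in T.items(): print(k,ray(f,p,z).round())
E
```

```text
2.0167 [517.77435816  -4.56539896 338.989844  ] [[ 2.0000e-03 -9.4800e-01 -3.2000e-01  5.9997e+02]
 [-1.0000e+00 -3.0000e-03  4.0000e-03 -1.5860e+00]
 [-5.0000e-03  3.2000e-01 -9.4800e-01  4.8256e+02]
 [ 0.0000e+00  0.0000e+00  0.0000e+00  1.0000e+00]]
tea_cup [677.  12.]
caddy [ 461. -101.]
flask [ 565. -119.]
sake [563. 128.]
mug [673. 135.]
post [553.  15.]
jar [ 689. -122.]
t1 [ 622. -232.]
t2 [ 619. -331.]
t3 [ 351. -329.]
t4 [ 355. -229.]
s1 [586. 333.]
s2 [570. 229.]
s3 [394. 273.]
s4 [412. 374.]
```

View pics/w3.png

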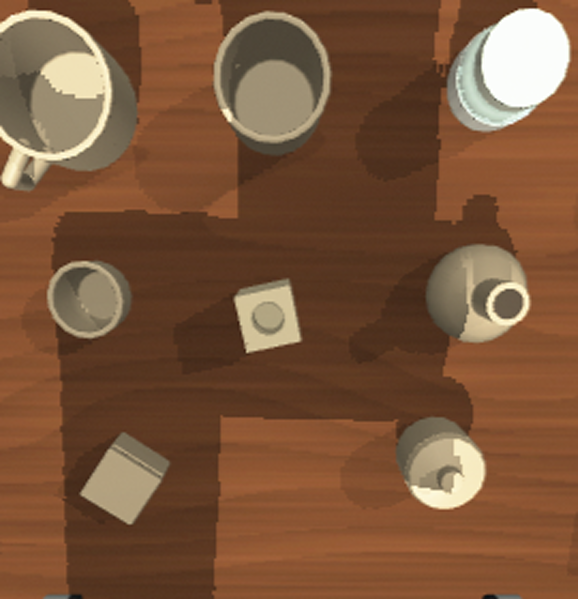

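The zoomed crop shows the salt box turned about 30°, with its top face corners at roughly (122,441), (168,472), (132,524), (80,493). The other piece positions are confirmed. Next I'll average the noisy pose readings.

```bash
python3 - <<'E'
from h import *
fs=[];es=[]
for i in range(6):
    f=r.grab_frame("wrist");s=r.sense();fs.append(f["pose"]);es.append(s["eef_pos"])
    print(s["eef_pos"].round(1),f["pose"][:3,3].round(1))
P=np.mean(fs,0);E=np.mean(es,0);print(E,P.round(3));f["pose"]=P
c=lambda x,y:(150+x/2.14,y/2.14)
T=dict(tea_cup=(80,c(272,76)),caddy=(58,c(443,471)),flask=(90,c(507,303)),sake=(46,c(86,300)),post=(64,c(268,318)),sa=(43,c(114,448)),sb=(43,c(164,478)),sc=(43,c(132,524)),sd=(43,c(80,493)),t1=(12,(451,91)),t2=(12,(523,94)),t3=(12,(482,268)),t4=(12,(421,266)),s1=(12,(47,118)),s2=(12,(122,130)),s3=(12,(112,243)),s4=(12,(47,232)))
R={k:ray(f,p,z) for k,(z,p) in T.items()}
for k in R: print(k,R[k].round(),end=' ')
q=lambda s:np.array([R[s+k] for k in('1','2','3','4')])
for s in'ts':
    m=q(s);d=m[0]+m[1]-m[2]-m[3];print(s,m.mean(0),np.degrees(np.arctan2(d[1],d[0])),np.hypot(*d)/2)
E
```

```text
[516.6  -6.7 338.8] [598.7  -3.9 482.2]
[515.9  -8.1 338.9] [597.7  -5.9 482. ]
[515.5  -9.1 339. ] [597.   -7.3 481.9]
[515.4  -9.6 339.1] [596.7  -8.4 482. ]
[515.3 -10.  339.2] [596.5  -9.1 482.2]
[515.4 -10.1 339.3] [596.4  -9.5 482.4]
[515.6741761   -8.93662361 339.03889071] [[ 2.00000e-03 -9.47000e-01 -3.22000e-01  5.97169e+02]
 [-1.00000e+00 -2.00000e-03  0.00000e+00 -7.33900e+00]
 [-1.00000e-03  3.22000e-01 -9.47000e-01  4.82124e+02]
 [ 0.00000e+00  0.00000e+00  0.00000e+00  1.00000e+00]]
tea_cup [673.  -2.] caddy [ 446. -114.] flask [ 558. -134.] sake [555. 115.] post [546.   1.] sa [457. 106.] sb [435.  74.] sc [401.  98.] sd [424. 132.] t1 [ 618. -240.] t2 [ 615. -339.] t3 [ 347. -338.] t4 [ 350. -237.] s1 [582. 324.] s2 [566. 221.] s3 [390. 265.] s4 [409. 365.] t [ 482.39556846 -288.2684132 ] -0.4965459611442154 268.3532375026508
s [486.5595245  293.81945783] -13.66254045620719 179.4506009674041
```

```bash
python3 - <<'E'
from h import *
w=np.load("w3.npy",allow_pickle=True).item()["pixels"]
for i in range(3): f=r.grab_frame("wrist")
P=f["pose"];s=r.sense();print(s["eef_pos"],s["tcp_rot"],P.round(4))
np.save("w4.npy",f,allow_pickle=True)
g=lambda a:cv2.cvtColor(a,cv2.COLOR_RGB2GRAY)
def match(p,h=22):
    x,y=int(p[0]),int(p[1]);x0,y0=max(x-h,0),max(y-h,0)
    t=g(w)[y0:y+h,x0:x+h];m=cv2.matchTemplate(g(f["pixels"]),t,cv2.TM_CCOEFF_NORMED);_,v,_,l=cv2.minMaxLoc(m)
    return (p[0]+l[0]-x0,p[1]+l[1]-y0)
c=lambda x,y:(150+x/2.14,y/2.14)
T=dict(tea_cup=(80,c(272,76)),caddy=(58,c(443,471)),flask=(90,c(507,303)),sake=(46,c(86,300)),post=(64,c(268,318)),mug=(75,(164,40)),jar=(75,(391,24)),sa=(43,c(114,448)),sb=(43,c(164,478)),sc=(43,c(132,524)),sd=(43,c(80,493)),t1=(12,(451,91)),t2=(12,(523,94)),t3=(12,(482,268)),t4=(12,(421,266)),s1=(12,(47,118)),s2=(12,(122,130)),s3=(12,(112,243)),s4=(12,(47,232)))
R={}
for k,(z,p) in T.items():
    n=match(p);R[k]=ray(f,n,z);print(k,np.subtract(n,p),R[k].round(1))
q=lambda s,n='1234':np.array([R[s+k] for k in n])
for s,n in(('t','1234'),('s','1234'),('s','abcd')):
    m=q(s,n);d=m[0]+m[1]-m[2]-m[3];print(s,m.mean(0),np.degrees(np.arctan2(d[1],d[0])),np.hypot(*d)/2)
E
```

```text
[515.61726556  -9.91505423 339.45617209] [ 3.14152054e+00 -2.51323606e-04 -1.85456056e-03] [[-1.600000e-03 -9.469000e-01 -3.215000e-01  5.965346e+02]
 [-1.000000e+00  1.300000e-03  1.200000e-03 -9.624800e+00]
 [-7.000000e-04  3.215000e-01 -9.469000e-01  4.826104e+02]
 [ 0.000000e+00  0.000000e+00  0.000000e+00  1.000000e+00]]
tea_cup [-9. -4.] [676.5   5.7]
caddy [-6. -3.] [ 449.9 -106.7]
flask [-7. -4.] [ 561.8 -127.2]
sake [-8. -3.] [558.9 123.6]
post [-7. -3.] [549.7   8.1]
mug [-9 -3] [672.2 134.3]
jar [-9 -2] [ 686.7 -121.8]
sa [-6. -3.] [461.4 112.6]
sb [-6. -2.] [438.3  80.4]
sc [-6. -2.] [404.1 105. ]
sd [-6. -2.] [427.4 139. ]
t1 [-7 -4] [ 622.4 -231.8]
t2 [-7 -4] [ 618.4 -331.3]
t3 [-6 -3] [ 350.4 -328.4]
t4 [-6 -3] [ 354.1 -227.7]
s1 [-8 -2] [585.4 332.9]
s2 [-7 -2] [568.9 228.5]
s3 [-7 -2] [394.  274.2]
s4 [-7 -2] [413.1 373.8]
t [ 486.33965481 -279.79993748] -0.7498375790875222 268.19991650976084
s [490.33406121 302.32258433] -14.007713631516546 178.93155389057603
s [432.82126724 109.25131725] -36.792176295113066 42.58130388509214
```

>>> play_rows --rows '[{"dp": [0.8,-0.075,0.6],"turn": [0,0,0],"fingers": 0},{"dp": [0.8,-0.075,0.6],"turn": [0,0,0],"fingers": 0},{"dp": [0.8,-0.075,0.6],"turn": [0,0,0],"fingers": 0},{"dp": [0.8,-0.075,0.6],"turn": [0,0,0],"fingers": 0},{"dp": [0.8,-0.075,0.6],"turn": [0,0,0],"fingers": 0}]'

```text
clock: 2.88
eef_pos: [677.2, 5.4, 218.2]
tcp_rot: [3.142, -0.0, -0.001]
contact_force: [0.3, 0.1, -0.1]
opening: 1.001
grasp_force: 0.0
```

>>> play_rows --rows '[{"dp": [0,0,0.6],"turn": [0,0,0],"fingers": 0},{"dp": [0,0,0.5],"turn": [0,0,0],"fingers": 0},{"dp": [0,0,0.5],"turn": [0,0,0],"fingers": 0},{"dp": [0,0,0],"turn": [0,0,0],"fingers": 0},{"dp": [0,0,0],"turn": [0,0,0],"fingers": 0}]'

```text
clock: 3.3
eef_pos: [675.2, 5.4, 154.5]
tcp_rot: [3.142, 0.002, -0.001]
contact_force: [-0.0, -0.5, -0.1]
opening: 1.001
grasp_force: 0.0
```

```bash
python3 - <<'E'
from h import *
for i in range(4):f=r.grab_frame("wrist")
cv2.imwrite("pics/w5.png",f["pixels"][...,::-1]);print(r.sense()["eef_pos"],r.sense()["tcp_rot"],pix(f,(676,6,80)),pix(f,(700,6,0)))
E
```

```text
[676.8789158    5.80296894 157.29082799] [-3.14152866e+00 -2.85547935e-03 -5.54227119e-04] [282.26465861 224.80663349] [282.19576473 171.95230697]
```

View pics/w5.png

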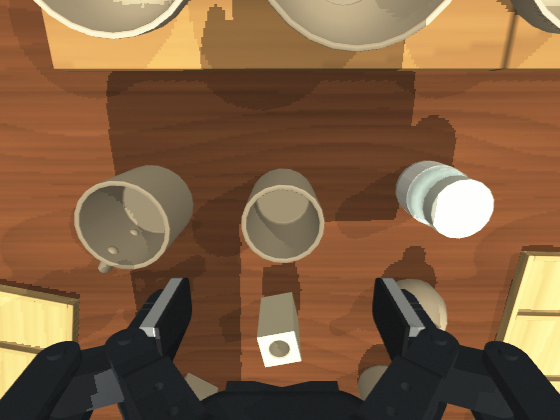

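The cup rim is centred at (283,224) against a predicted (282,225), so the estimates hold. Now I'll descend and grip.

>>> play_rows --rows '[{"dp": [0,0,0.7],"turn": [0,0,0],"fingers": 0},{"dp": [0,0,0.7],"turn": [0,0,0],"fingers": 0},{"dp": [0,0,0.7],"turn": [0,0,0],"fingers": 0},{"dp": [0,0,0.6],"turn": [0,0,0],"fingers": 0},{"dp": [0,0,0.4],"turn": [0,0,0],"fingers": 0}]'

```text
clock: 3.92
eef_pos: [675.5, 6.0, 30.3]
tcp_rot: [-3.142, 0.0, -0.0]
contact_force: [-0.8, 0.4, -0.4]
opening: 0.998
grasp_force: 0.0
```

>>> play_rows --rows '[{"dp": [0,0,0],"turn": [0,0,0],"fingers": 0.1},{"dp": [0,0,0],"turn": [0,0,0],"fingers": 0.2},{"dp": [0,0,0],"turn": [0,0,0],"fingers": 0.3},{"dp": [0,0,0],"turn": [0,0,0],"fingers": 0.4},{"dp": [0,0,0],"turn": [0,0,0],"fingers": 0.5}]' --force 35

```text
clock: 4.33
eef_pos: [677.1, 6.0, 33.2]
tcp_rot: [-3.142, -0.003, -0.0]
contact_force: [0.5, -0.7, 4.1]
opening: 0.712
grasp_force: 38.2
```

>>> play_rows --rows '[{"dp": [0,0,0],"turn": [0,0,0],"fingers": 1},{"dp": [0,0,0],"turn": [0,0,0],"fingers": 1},{"dp": [0,0,0],"turn": [0,0,0],"fingers": 1},{"dp": [0,0,0],"turn": [0,0,0],"fingers": 1}]'

```text
clock: 4.67
eef_pos: [677.3, 5.9, 33.1]
tcp_rot: [3.142, -0.003, -0.0]
contact_force: [-0.6, -1.1, 6.8]
opening: 0.707
grasp_force: 38.4
```

>>> play_rows --rows '[{"dp": [0,0,-0.4],"turn": [0,0,0],"fingers": 1},{"dp": [0,0,-0.7],"turn": [0,0,0],"fingers": 1},{"dp": [0,0,-0.8],"turn": [0,0,0],"fingers": 1},{"dp": [0,0,-0.8],"turn": [0,0,0],"fingers": 1},{"dp": [0,0,-0.55],"turn": [0,0,0],"fingers": 1}]'

```text
clock: 5.08
eef_pos: [676.8, 6.1, 164.8]
tcp_rot: [-3.141, -0.003, -0.0]
contact_force: [2.0, -0.2, -1.3]
opening: 0.712
grasp_force: 38.8
```

>>> play_rows --rows '[{"dp": [-0.56,0.595,0],"turn": [0,0,0],"fingers": 1},{"dp": [-0.56,0.595,0],"turn": [0,0,0],"fingers": 1},{"dp": [-0.56,0.595,0],"turn": [0,0,0],"fingers": 1},{"dp": [-0.56,0.595,0],"turn": [0,0,0],"fingers": 1},{"dp": [-0.56,0.595,0],"turn": [0,0,0],"fingers": 1}]'

```text
clock: 5.5
eef_pos: [562.6, -113.7, 161.7]
tcp_rot: [3.141, -0.001, 0.0]
contact_force: [1.2, -1.1, -1.3]
opening: 0.707
grasp_force: 38.8
```

>>> play_rows --rows '[{"dp": [-0.56,0.595,0],"turn": [0,0,0],"fingers": 1},{"dp": [-0.56,0.595,0],"turn": [0,0,0],"fingers": 1},{"dp": [-0.56,0.595,0],"turn": [0,0,0],"fingers": 1},{"dp": [-0.56,0.595,0],"turn": [0,0,0],"fingers": 1},{"dp": [-0.56,0.595,0],"turn": [0,0,0],"fingers": 1}]'

```text
clock: 5.92
eef_pos: [450.6, -232.8, 161.8]
tcp_rot: [3.141, -0.001, -0.0]
contact_force: [0.1, -0.9, -2.5]
opening: 0.711
grasp_force: 38.8
```

>>> play_rows --rows '[{"dp": [-0.56,0.595,0],"turn": [0,0,0],"fingers": 1},{"dp": [-0.56,0.595,0],"turn": [0,0,0],"fingers": 1},{"dp": [0,0,0],"turn": [0,0,0],"fingers": 1},{"dp": [0,0,0.5],"turn": [0,0,0],"fingers": 1},{"dp": [0,0,0.5],"turn": [0,0,0],"fingers": 1}]'

```text
clock: 6.33
eef_pos: [407.7, -280.8, 122.4]
tcp_rot: [3.139, -0.003, -0.002]
contact_force: [0.0, 0.2, -1.0]
opening: 0.708
grasp_force: 38.8
```

```bash
python3 - <<'E'
from h import *
for i in range(4):f=r.grab_frame("wrist")
b=r.grab_frame("scene")
im=np.hstack([cv2.resize(f["pixels"],(400,300)),cv2.resize(b["pixels"][180:390,0:280],(400,300))]);cv2.imwrite("pics/w6.png",im[...,::-1])
s=r.sense();print(s["eef_pos"],s["tcp_rot"],s["opening"],s["contact_force"])
for p in((-129,45,12),(-129,-45,12),(-29,45,12),(-29,-45,12)):print(pix(f,(486+p[0],-280+p[1],12))*300/420)
E
```

```text
[ 407.53080408 -279.57663037  122.14885826] [ 3.14124898e+00 -5.76803459e-04  8.69658794e-05] 0.7110569558651288 [-0.43883404 -0.40746221 -1.10498655]
[166.32480469 188.01850125]
[239.43718101 188.09649167]
[161.77312362 105.60864288]
[244.42473978 105.62933252]
```

View pics/w6.png

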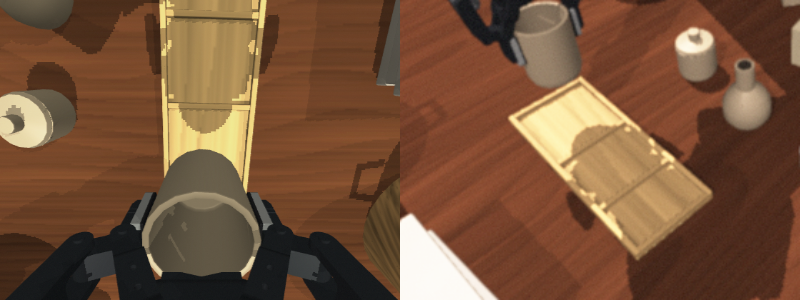

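The cup hangs over the wide compartment. The divider runs at about (168–247,105), some 4 mm further toward -y than I predicted, so I'll shift slightly and lower.

>>> play_rows --rows '[{"dp": [0,0.08,0.6],"turn": [0,0,0],"fingers": 1},{"dp": [0,0,0.6],"turn": [0,0,0],"fingers": 1},{"dp": [0,0,0.5],"turn": [0,0,0],"fingers": 1},{"dp": [0,0,0.3],"turn": [0,0,0],"fingers": 1},{"dp": [0,0,0],"turn": [0,0,0],"fingers": 1}]'

```text
clock: 7.0
eef_pos: [406.6, -282.1, 40.2]
tcp_rot: [-3.14, 0.002, 0.0]
contact_force: [0.2, -0.4, -2.5]
opening: 0.702
grasp_force: 38.9
```

>>> play_rows --rows '[{"dp": [0,0,0.05],"turn": [0,0,0],"fingers": 1},{"dp": [0,0,0.05],"turn": [0,0,0],"fingers": 1},{"dp": [0,0,0],"turn": [0,0,0],"fingers": 1},{"dp": [0,0,0],"turn": [0,0,0],"fingers": 1}]'

```text
clock: 7.33
eef_pos: [407.7, -283.1, 38.2]
tcp_rot: [3.141, -0.001, -0.0]
contact_force: [-0.3, 0.2, -0.0]
opening: 0.707
grasp_force: 38.9
```

>>> play_rows --rows '[{"dp": [0,0,0.04],"turn": [0,0,0],"fingers": 1},{"dp": [0,0,0],"turn": [0,0,0],"fingers": 0.27},{"dp": [0,0,0],"turn": [0,0,0],"fingers": 0.22},{"dp": [0,0,0],"turn": [0,0,0],"fingers": 0.1},{"dp": [0,0,0],"turn": [0,0,0],"fingers": 0}]'

```text
clock: 7.75
eef_pos: [407.1, -282.8, 35.9]
tcp_rot: [3.141, -0.0, -0.0]
contact_force: [-0.0, 0.1, 0.3]
opening: 0.996
grasp_force: 0.0
```

>>> play_rows --rows '[{"dp": [0,0,0],"turn": [0,0,0],"fingers": 0},{"dp": [0,0,-0.3],"turn": [0,0,0],"fingers": 0},{"dp": [0,0,-0.7],"turn": [0,0,0],"fingers": 0},{"dp": [0,0,-0.9],"turn": [0,0,0],"fingers": 0},{"dp": [0,0,-0.9],"turn": [0,0,0],"fingers": 0}]'

```text
clock: 8.17
eef_pos: [406.2, -282.1, 148.3]
tcp_rot: [-3.14, 0.002, -0.0]
contact_force: [0.5, -1.3, 0.2]
opening: 1.001
grasp_force: 0.0
```

>>> play_rows --rows '[{"dp": [0.22,-0.876,0],"turn": [0,0,0],"fingers": 0},{"dp": [0.22,-0.876,0],"turn": [0,0,0],"fingers": 0},{"dp": [0.22,-0.876,0],"turn": [0,0,0],"fingers": 0},{"dp": [0.22,-0.876,0],"turn": [0,0,0],"fingers": 0},{"dp": [0.22,-0.876,0],"turn": [0,0,0],"fingers": 0}]'

```text
clock: 8.58
eef_pos: [451.1, -106.0, 147.9]
tcp_rot: [3.142, -0.0, -0.001]
contact_force: [0.6, -0.7, -0.3]
opening: 0.997
grasp_force: 0.0
```

>>> play_rows --rows '[{"dp": [0,0,0],"turn": [0,0,0],"fingers": 0},{"dp": [0,0,0],"turn": [0,0,0],"fingers": 0},{"dp": [0,0,0],"turn": [0,0,0],"fingers": 0},{"dp": [0,0,0.5],"turn": [0,0,0],"fingers": 0},{"dp": [0,0,0.8],"turn": [0,0,0],"fingers": 0}]'

```text
clock: 9.0
eef_pos: [453.4, -109.3, 97.5]
tcp_rot: [3.14, -0.006, -0.002]
contact_force: [0.2, -0.8, 0.1]
opening: 1.004
grasp_force: 0.0
```

>>> play_rows --rows '[{"dp": [0,0,0.8],"turn": [0,0,0],"fingers": 0},{"dp": [0,0,0.7],"turn": [0,0,0],"fingers": 0},{"dp": [0,0,0.45],"turn": [0,0,0],"fingers": 0},{"dp": [0,0,0],"turn": [0,0,0],"fingers": 0},{"dp": [0,0,0],"turn": [0,0,0],"fingers": 0.15}]'

```text
clock: 9.42
eef_pos: [450.1, -108.4, 17.1]
tcp_rot: [-3.141, 0.002, -0.002]
contact_force: [0.7, 0.7, 0.1]
opening: 0.882
grasp_force: 0.0
```

>>> play_rows --rows '[{"dp": [0,0,0],"turn": [0,0,0],"fingers": 0.25},{"dp": [0,0,0],"turn": [0,0,0],"fingers": 0.35},{"dp": [0,0,0],"turn": [0,0,0],"fingers": 0.45},{"dp": [0,0,0],"turn": [0,0,0],"fingers": 1},{"dp": [0,0,0],"turn": [0,0,0],"fingers": 1}]'

```text
clock: 9.83
eef_pos: [452.1, -108.2, 19.3]
tcp_rot: [3.141, -0.003, -0.0]
contact_force: [-1.5, -2.0, 5.2]
opening: 0.616
grasp_force: 36.1
```

>>> play_rows --rows '[{"dp": [0,0,-0.4],"turn": [0,0,0],"fingers": 1},{"dp": [0,0,-0.7],"turn": [0,0,0],"fingers": 1},{"dp": [0,0,-0.8],"turn": [0,0,0],"fingers": 1},{"dp": [0,0,-0.7],"turn": [0,0,0],"fingers": 1},{"dp": [0,0,-0.4],"turn": [0,0,0],"fingers": 1}]'

```text
clock: 10.25
eef_pos: [452.5, -107.9, 141.7]
tcp_rot: [3.14, -0.005, -0.0]
contact_force: [1.1, -1.0, -1.0]
opening: 0.615
grasp_force: 37.9
```

>>> play_rows --rows '[{"dp": [0.22,0.73,0],"turn": [0,0,0],"fingers": 1},{"dp": [0.22,0.73,0],"turn": [0,0,0],"fingers": 1},{"dp": [0.22,0.73,0],"turn": [0,0,0],"fingers": 1},{"dp": [0.22,0.73,0],"turn": [0,0,0],"fingers": 1},{"dp": [0.22,0.73,0],"turn": [0,0,0],"fingers": 1}]'

```text
clock: 10.67
eef_pos: [495.5, -255.2, 139.2]
tcp_rot: [3.141, -0.002, -0.0]
contact_force: [0.0, 0.7, -1.5]
opening: 0.617
grasp_force: 37.8
```

>>> play_rows --rows '[{"dp": [0.22,0.73,0],"turn": [0,0,0],"fingers": 1},{"dp": [0,0,0],"turn": [0,0,0],"fingers": 1},{"dp": [0,0,0],"turn": [0,0,0],"fingers": 1},{"dp": [0,0,0],"turn": [0,0,0],"fingers": 1}]'

```text
clock: 11.0
eef_pos: [503.3, -282.4, 138.2]
tcp_rot: [-3.141, -0.0, -0.001]
contact_force: [0.5, 0.3, -1.6]
opening: 0.614
grasp_force: 37.9
```

```bash
python3 - <<'E'
from h import *
for i in range(2):f=r.grab_frame("wrist")
b=r.grab_frame("scene")
im=np.hstack([cv2.resize(f["pixels"],(400,300)),cv2.resize(b["pixels"][180:390,0:280],(400,300))]);cv2.imwrite("pics/w7.png",im[...,::-1])
s=r.sense();print(s["eef_pos"],s["tcp_rot"],s["opening"],s["contact_force"])
for p in((59,45,12),(59,-45,12),(129,45,12),(129,-45,12)):print(pix(f,(486+p[0],-283+p[1],12))*300/420)
E
```

```text
[ 503.49154432 -281.70675035  137.99904105] [-3.14138355e+00  1.01381682e-04  6.09202564e-04] 0.6146286976756095 [-0.53803085  0.10121319 -2.45933506]
[164.4957241  111.84100738]
[241.12178958 111.87099382]
[161.13619163  46.36895629]
[244.80746719  46.37681295]
```

View pics/w7.png

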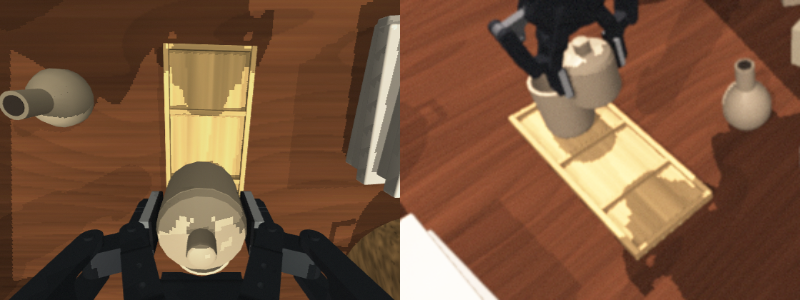

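The tea cup stands upright in the wide compartment. The far end of the tray sits about 5 mm further toward -y (edges about (168,46) to (251,47)), so the tray's yaw is about -2°. Now I'll lower the caddy.

>>> play_rows --rows '[{"dp": [0,0.05,0.5],"turn": [0,0,0],"fingers": 1},{"dp": [0,0,0.8],"turn": [0,0,0],"fingers": 1},{"dp": [0,0,0.8],"turn": [0,0,0],"fingers": 1},{"dp": [0,0,0.5],"turn": [0,0,0],"fingers": 1},{"dp": [0,0,0.15],"turn": [0,0,0],"fingers": 1}]'

```text
clock: 11.57
eef_pos: [501.7, -282.7, 24.7]
tcp_rot: [-3.139, 0.004, 0.001]
contact_force: [-0.5, 0.3, -0.9]
opening: 0.614
grasp_force: 37.8
```

>>> play_rows --rows '[{"dp": [0,0,0.05],"turn": [0,0,0],"fingers": 1},{"dp": [0,0,0.05],"turn": [0,0,0],"fingers": 1},{"dp": [0,0,0],"turn": [0,0,0],"fingers": 1},{"dp": [0,0,0],"turn": [0,0,0],"fingers": 1}]'

```text
clock: 11.9
eef_pos: [504.8, -285.2, 25.1]
tcp_rot: [3.14, -0.002, -0.0]
contact_force: [-0.4, 1.2, -0.2]
opening: 0.614
grasp_force: 37.9
```

>>> play_rows --rows '[{"dp": [0,0,0.04],"turn": [0,0,0],"fingers": 1},{"dp": [0,0,0],"turn": [0,0,0],"fingers": 0.37},{"dp": [0,0,0],"turn": [0,0,0],"fingers": 0.3},{"dp": [0,0,0],"turn": [0,0,0],"fingers": 0.15},{"dp": [0,0,0],"turn": [0,0,0],"fingers": 0}]'

```text
clock: 12.32
eef_pos: [504.0, -284.9, 22.4]
tcp_rot: [3.141, -0.001, -0.0]
contact_force: [-0.3, 0.1, -0.3]
opening: 0.951
grasp_force: 0.0
```

>>> play_rows --rows '[{"dp": [0,0,0],"turn": [0,0,0],"fingers": 0},{"dp": [0,0,-0.4],"turn": [0,0,0],"fingers": 0},{"dp": [0,0,-0.8],"turn": [0,0,0],"fingers": 0},{"dp": [0,0,-0.9],"turn": [0,0,0],"fingers": 0},{"dp": [0,0,-0.9],"turn": [0,0,0],"fingers": 0}]'

```text
clock: 12.73
eef_pos: [503.2, -284.4, 142.8]
tcp_rot: [-3.141, 0.002, -0.0]
contact_force: [0.4, 0.1, 0.1]
opening: 1.002
grasp_force: 0.0
```

>>> play_rows --rows '[{"dp": [-0.147,-0.82,0],"turn": [0,0,0],"fingers": 0},{"dp": [-0.147,-0.82,0],"turn": [0,0,0],"fingers": 0},{"dp": [-0.147,-0.82,0],"turn": [0,0,0],"fingers": 0},{"dp": [-0.147,-0.82,0],"turn": [0,0,0],"fingers": 0},{"dp": [-0.147,-0.82,0],"turn": [0,0,0],"fingers": 0}]'

```text
clock: 13.15
eef_pos: [473.9, -119.5, 142.2]
tcp_rot: [3.142, -0.0, -0.001]
contact_force: [0.1, 0.3, -0.7]
opening: 1.001
grasp_force: 0.0
```

>>> play_rows --rows '[{"dp": [-0.147,-0.82,0],"turn": [0,0,0],"fingers": 0},{"dp": [-0.147,-0.82,0],"turn": [0,0,0],"fingers": 0},{"dp": [-0.147,-0.82,0],"turn": [0,0,0],"fingers": 0},{"dp": [-0.147,-0.82,0],"turn": [0,0,0],"fingers": 0},{"dp": [-0.147,-0.82,0],"turn": [0,0,0],"fingers": 0}]'

```text
clock: 13.57
eef_pos: [444.6, 44.7, 142.2]
tcp_rot: [-3.142, -0.0, -0.001]
contact_force: [0.4, -0.3, 0.2]
opening: 1.003
grasp_force: 0.0
```

>>> play_rows --rows '[{"dp": [-0.147,-0.82,0],"turn": [0,0,0],"fingers": 0},{"dp": [-0.147,-0.82,0],"turn": [0,0,0],"fingers": 0},{"dp": [0,0,0],"turn": [0,0,0.8],"fingers": 0},{"dp": [0,0,0],"turn": [0,0,0.8],"fingers": 0},{"dp": [0,0,0],"turn": [0,0,0.8],"fingers": 0}]'

```text
clock: 13.98
eef_pos: [433.1, 109.7, 142.1]
tcp_rot: [3.142, -0.0, -0.254]
contact_force: [0.4, -1.0, 0.2]
opening: 1.001
grasp_force: 0.0
```

>>> play_rows --rows '[{"dp": [0,0,0],"turn": [0,0,0.8],"fingers": 0},{"dp": [0,0,0],"turn": [0,0,0.8],"fingers": 0},{"dp": [0,0,0],"turn": [0,0,0.8],"fingers": 0},{"dp": [0,0,0],"turn": [0,0,0.8],"fingers": 0},{"dp": [0,0,0],"turn": [0,0,0.53],"fingers": 0}]'

```text
clock: 14.4
eef_pos: [433.3, 108.9, 142.1]
tcp_rot: [3.142, 0.0, -0.647]
contact_force: [-0.3, -0.4, 1.1]
opening: 1.002
grasp_force: 0.0
```

```bash
python3 - <<'E'
from h import *
for i in range(5):f=r.grab_frame("wrist")
cv2.imwrite("pics/w8.png",f["pixels"][...,::-1])
s=r.sense();print(s["clock"],s["eef_pos"],s["tcp_rot"],s["qpos"])
a=np.radians(-36.8);c,n=np.cos(a)*21,np.sin(a)*21
for u,v in((1,1),(1,-1),(-1,-1),(-1,1)):print(pix(f,(433+u*c-v*n,110+u*n+v*c,43)))
E
```

```text
14.65 [433.31225141 108.84181608 142.05765169] [ 3.14152785e+00  5.28850309e-05 -6.40249220e-01] [ 2.42737046e-01  1.95007550e-01  2.08581579e+00 -3.65438510e-07
  8.60852952e-01  2.45378283e+00]
[253.27132864 189.44752084]
[307.06654474 189.58660207]
[305.62789815 239.22527176]
[254.60435967 239.09692157]
```

View pics/w8.png

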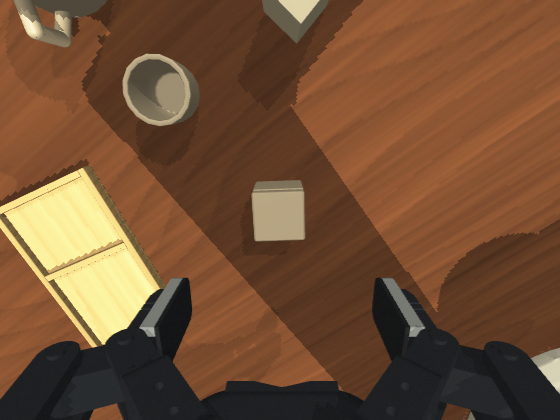

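The salt box is square to the fingers and centred at (279,215), as predicted (280,214). Now I'll descend and grip.

>>> play_rows --rows '[{"dp": [0,0,0.8],"turn": [0,0,0],"fingers": 0},{"dp": [0,0,0.8],"turn": [0,0,0],"fingers": 0},{"dp": [0,0,0.8],"turn": [0,0,0],"fingers": 0},{"dp": [0,0,0.6],"turn": [0,0,0],"fingers": 0},{"dp": [0,0,0.25],"turn": [0,0,0],"fingers": 0.1}]'

```text
clock: 15.07
eef_pos: [431.6, 108.4, 9.5]
tcp_rot: [3.139, 0.002, -0.641]
contact_force: [-1.7, -0.5, -0.5]
opening: 0.91
grasp_force: 0.0
```

>>> play_rows --rows '[{"dp": [0,0,0],"turn": [0,0,0],"fingers": 0.25},{"dp": [0,0,0],"turn": [0,0,0],"fingers": 0.35},{"dp": [0,0,0],"turn": [0,0,0],"fingers": 0.45},{"dp": [0,0,0],"turn": [0,0,0],"fingers": 0.5},{"dp": [0,0,0],"turn": [0,0,0],"fingers": 0.6}]'

```text
clock: 15.48
eef_pos: [434.8, 109.2, 13.7]
tcp_rot: [-3.139, -0.002, -0.642]
contact_force: [0.2, 0.5, 4.9]
opening: 0.486
grasp_force: 35.4
```

>>> play_rows --rows '[{"dp": [0,0,0],"turn": [0,0,0],"fingers": 1},{"dp": [0,0,0],"turn": [0,0,0],"fingers": 1},{"dp": [0,0,0],"turn": [0,0,0],"fingers": 1}]'

```text
clock: 15.73
eef_pos: [434.8, 109.2, 13.7]
tcp_rot: [-3.139, -0.002, -0.642]
contact_force: [0.3, 0.8, 3.8]
opening: 0.487
grasp_force: 35.5
```

>>> play_rows --rows '[{"dp": [0,0,-0.4],"turn": [0,0,0],"fingers": 1},{"dp": [0,0,-0.7],"turn": [0,0,0],"fingers": 1},{"dp": [0,0,-0.8],"turn": [0,0,-0.83],"fingers": 1},{"dp": [0,0,-0.7],"turn": [0,0,-0.83],"fingers": 1},{"dp": [0,0,-0.4],"turn": [0,0,-0.83],"fingers": 1}]'

```text
clock: 16.15
eef_pos: [434.7, 109.2, 136.0]
tcp_rot: [-3.139, -0.004, -0.377]
contact_force: [0.4, -0.2, -1.5]
opening: 0.485
grasp_force: 36.2
```

>>> play_rows --rows '[{"dp": [0,0,0],"turn": [0,0,-0.83],"fingers": 1},{"dp": [0,0,0],"turn": [0,0,-0.83],"fingers": 1},{"dp": [0,0,0],"turn": [0,0,-0.83],"fingers": 1},{"dp": [0,0,0],"turn": [0,0,-0.83],"fingers": 1},{"dp": [0.34,0.816,0],"turn": [0,0,0],"fingers": 1}]'

```text
clock: 16.57
eef_pos: [445.0, 78.7, 133.2]
tcp_rot: [-3.14, -0.001, -0.025]
contact_force: [1.1, 0.5, -1.4]
opening: 0.487
grasp_force: 36.3
```

>>> play_rows --rows '[{"dp": [0.34,0.816,0],"turn": [0,0,0],"fingers": 1},{"dp": [0.34,0.816,0],"turn": [0,0,0],"fingers": 1},{"dp": [0.34,0.816,0],"turn": [0,0,0],"fingers": 1},{"dp": [0.34,0.816,0],"turn": [0,0,0],"fingers": 1},{"dp": [0.34,0.816,0],"turn": [0,0,0],"fingers": 1}]'

```text
clock: 16.98
eef_pos: [508.8, -91.4, 133.4]
tcp_rot: [3.141, -0.002, -0.034]
contact_force: [0.3, 1.0, -0.3]
opening: 0.486
grasp_force: 36.3
```

>>> play_rows --rows '[{"dp": [0.34,0.816,0],"turn": [0,0,0],"fingers": 1},{"dp": [0.34,0.816,0],"turn": [0,0,0],"fingers": 1},{"dp": [0.34,0.816,0],"turn": [0,0,0],"fingers": 1},{"dp": [0.34,0.816,0],"turn": [0,0,0],"fingers": 1},{"dp": [0.34,0.816,0],"turn": [0,0,0],"fingers": 1}]'

```text
clock: 17.4
eef_pos: [571.1, -256.9, 133.4]
tcp_rot: [3.141, -0.001, -0.034]
contact_force: [0.7, 1.5, -1.3]
opening: 0.484
grasp_force: 36.3
```

>>> play_rows --rows '[{"dp": [0.34,0.816,0],"turn": [0,0,0],"fingers": 1},{"dp": [0,0,0],"turn": [0,0,0],"fingers": 1},{"dp": [0,0,0],"turn": [0,0,0],"fingers": 1},{"dp": [0,0,0],"turn": [0,0,0],"fingers": 1}]'

```text
clock: 17.73
eef_pos: [582.7, -287.8, 132.6]
tcp_rot: [-3.141, 0.0, -0.034]
contact_force: [-0.4, -0.4, -0.9]
opening: 0.487
grasp_force: 36.4
```

```bash
python3 - <<'E'
from h import *
for i in range(2):f=r.grab_frame("wrist")
b=r.grab_frame("scene")
im=np.hstack([cv2.resize(f["pixels"],(400,300)),cv2.resize(b["pixels"][180:390,0:280],(400,300))]);cv2.imwrite("pics/w9.png",im[...,::-1])
s=r.sense();print(s["eef_pos"],s["tcp_rot"],s["opening"],s["contact_force"])
for k in((616,-243),(614,-338)):print(pix(f,(*k,12))*300/420)
E
```

```text
[ 582.85941268 -286.91348435  132.45214511] [-3.14135113e+00  1.98688286e-04 -3.27782010e-02] 0.4859988594500084 [-0.67226839  0.33928626 -0.7055061 ]
[162.94694912 121.03804864]
[244.5510189  120.06970554]
```

View pics/w9.png

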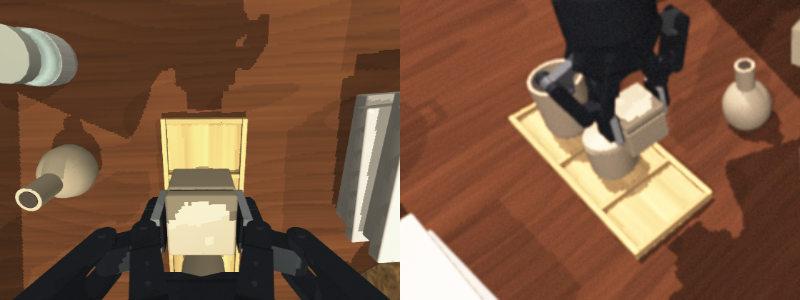

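The tray's far inner corners are at about (167,121) and (243,121), and the box is centred over the narrow compartment. The caddy and cup are standing. Now I'll lower it.

>>> play_rows --rows '[{"dp": [0,0,0.5],"turn": [0,0,0],"fingers": 1},{"dp": [0,0,0.8],"turn": [0,0,0],"fingers": 1},{"dp": [0,0,0.8],"turn": [0,0,0],"fingers": 1},{"dp": [0,0,0.45],"turn": [0,0,0],"fingers": 1},{"dp": [0,0,0.15],"turn": [0,0,0],"fingers": 1}]'

```text
clock: 18.3
eef_pos: [581.1, -286.0, 21.0]
tcp_rot: [-3.139, 0.005, -0.033]
contact_force: [-0.4, -0.6, -1.6]
opening: 0.488
grasp_force: 36.4
```

>>> play_rows --rows '[{"dp": [0,0,0.05],"turn": [0,0,0],"fingers": 1},{"dp": [0,0,0.05],"turn": [0,0,0],"fingers": 1},{"dp": [0,0,0.05],"turn": [0,0,0],"fingers": 1},{"dp": [0,0,0],"turn": [0,0,0],"fingers": 1},{"dp": [0,0,0],"turn": [0,0,0],"fingers": 1}]'

```text
clock: 18.72
eef_pos: [583.9, -288.4, 19.2]
tcp_rot: [3.141, -0.002, -0.034]
contact_force: [0.1, 0.2, -0.4]
opening: 0.482
grasp_force: 36.4
```

>>> play_rows --rows '[{"dp": [0,0,0.04],"turn": [0,0,0],"fingers": 1},{"dp": [0,0,0],"turn": [0,0,0],"fingers": 0.5},{"dp": [0,0,0],"turn": [0,0,0],"fingers": 0.42},{"dp": [0,0,0],"turn": [0,0,0],"fingers": 0.3},{"dp": [0,0,0],"turn": [0,0,0],"fingers": 0.15}]'

```text
clock: 19.13
eef_pos: [583.4, -288.2, 16.7]
tcp_rot: [3.141, -0.0, -0.034]
contact_force: [-0.2, -0.3, -0.0]
opening: 0.823
grasp_force: 0.0
```

>>> play_rows --rows '[{"dp": [0,0,0],"turn": [0,0,0],"fingers": 0.15},{"dp": [0,0,-0.4],"turn": [0,0,0],"fingers": 0},{"dp": [0,0,-0.8],"turn": [0,0,0],"fingers": 0},{"dp": [0,0,-0.95],"turn": [0,0,0],"fingers": 0},{"dp": [0,0,-0.95],"turn": [0,0,0],"fingers": 0}]'

```text
clock: 19.55
eef_pos: [582.5, -287.8, 141.0]
tcp_rot: [-3.141, 0.002, -0.034]
contact_force: [0.4, -0.0, 0.1]
opening: 1.0
grasp_force: 0.0
```

>>> play_rows --rows '[{"dp": [-0.13,-0.8,0],"turn": [0,0,0],"fingers": 0},{"dp": [-0.13,-0.8,0],"turn": [0,0,0],"fingers": 0},{"dp": [-0.13,-0.8,0],"turn": [0,0,0],"fingers": 0},{"dp": [-0.13,-0.8,0],"turn": [0,0,0],"fingers": 0},{"dp": [-0.13,-0.8,0],"turn": [0,0,0],"fingers": 0}]'

```text
clock: 19.97
eef_pos: [562.2, -126.0, 140.6]
tcp_rot: [-3.142, -0.0, -0.034]
contact_force: [1.1, -0.1, 0.2]
opening: 0.997
grasp_force: 0.0
```

>>> play_rows --rows '[{"dp": [0,0,0],"turn": [0,0,-0.32],"fingers": 0},{"dp": [0,0,0],"turn": [0,0,0],"fingers": 0},{"dp": [0,0,0],"turn": [0,0,0],"fingers": 0}]'

```text
clock: 20.22
eef_pos: [562.9, -127.3, 140.6]
tcp_rot: [3.141, -0.0, -0.0]
contact_force: [-0.3, 0.3, 1.2]
opening: 1.001
grasp_force: 0.0
```

```bash
python3 - <<'E'
from h import *
for i in range(4):f=r.grab_frame("wrist")
b=r.grab_frame("scene")
im=np.hstack([cv2.resize(f["pixels"][60:360,80:480],(400,300)),cv2.resize(b["pixels"][180:390,0:280],(400,300))]);cv2.imwrite("pics/w10.png",im[...,::-1])
s=r.sense();print(s["eef_pos"],s["tcp_rot"])
print(pix(f,(562,-128,90))-[80,60],pix(f,(562,-118,90))-[80,60])
E
```

```text
[ 562.70014337 -128.1731837   140.37259043] [ 3.14154441e+00  3.59602095e-05 -1.87140116e-03]
[202.4230039 178.6808048] [187.21300682 178.69905932]
```

View pics/w10.png

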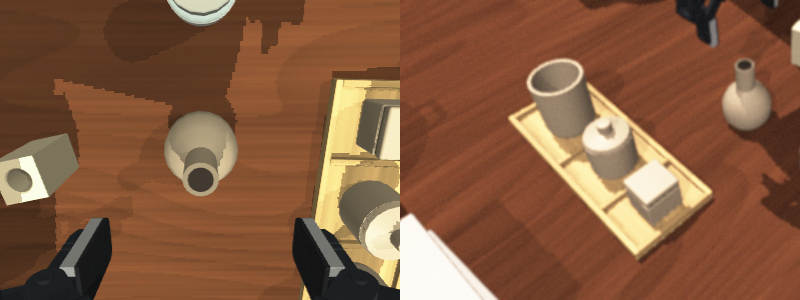

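All three tea pieces stand upright in their compartments. The flask mouth is at (201,179), as predicted (202,179). Now I'll descend and grip the neck.

>>> play_rows --rows '[{"dp": [0,0,0.6],"turn": [0,0,0],"fingers": 0.1},{"dp": [0,0,0.6],"turn": [0,0,0],"fingers": 0.2},{"dp": [0,0,0.5],"turn": [0,0,0],"fingers": 0.3},{"dp": [0,0,0.3],"turn": [0,0,0],"fingers": 0.35},{"dp": [0,0,0.09],"turn": [0,0,0],"fingers": 0.4}]'

```text
clock: 20.88
eef_pos: [561.3, -127.5, 54.8]
tcp_rot: [-3.141, 0.003, -0.001]
contact_force: [-0.3, -0.7, 0.3]
opening: 0.603
grasp_force: 0.0
```

>>> play_rows --rows '[{"dp": [0,0,0],"turn": [0,0,0],"fingers": 0.5},{"dp": [0,0,0],"turn": [0,0,0],"fingers": 0.58},{"dp": [0,0,0],"turn": [0,0,0],"fingers": 0.64},{"dp": [0,0,0],"turn": [0,0,0],"fingers": 0.68},{"dp": [0,0,0],"turn": [0,0,0],"fingers": 0.72}]' --force 45

```text
clock: 21.3
eef_pos: [563.3, -127.4, 57.8]
tcp_rot: [3.141, -0.002, -0.0]
contact_force: [0.4, 1.7, 1.4]
opening: 0.28
grasp_force: 1.1
```

>>> play_rows --rows '[{"dp": [0,0,0],"turn": [0,0,0],"fingers": 0.8},{"dp": [0,0,0],"turn": [0,0,0],"fingers": 1},{"dp": [0,0,0],"turn": [0,0,0],"fingers": 1},{"dp": [0,0,0],"turn": [0,0,0],"fingers": 1}]'

```text
clock: 21.63
eef_pos: [563.4, -127.3, 58.0]
tcp_rot: [3.141, -0.002, -0.0]
contact_force: [-0.5, 1.9, 6.3]
opening: 0.27
grasp_force: 43.8
```

>>> play_rows --rows '[{"dp": [0,0,-0.4],"turn": [0,0,0],"fingers": 1},{"dp": [0,0,-0.7],"turn": [0,0,0],"fingers": 1},{"dp": [0,0,-0.8],"turn": [0,0,0],"fingers": 1},{"dp": [0,0,-0.8],"turn": [0,0,0],"fingers": 1},{"dp": [0,0,-0.55],"turn": [0,0,0],"fingers": 1}]'

```text
clock: 22.05
eef_pos: [563.3, -127.4, 189.9]
tcp_rot: [3.141, -0.002, -0.0]
contact_force: [1.2, -0.6, -2.4]
opening: 0.265
grasp_force: 44.3
```

>>> play_rows --rows '[{"dp": [-0.194,-0.783,0],"turn": [0,0,0],"fingers": 1},{"dp": [-0.194,-0.783,0],"turn": [0,0,0],"fingers": 1},{"dp": [-0.194,-0.783,0],"turn": [0,0,0],"fingers": 1},{"dp": [-0.194,-0.783,0],"turn": [0,0,0],"fingers": 1},{"dp": [-0.194,-0.783,0],"turn": [0,0,0],"fingers": 1}]'

```text
clock: 22.47
eef_pos: [523.1, 30.5, 187.2]
tcp_rot: [-3.142, -0.0, -0.001]
contact_force: [-0.3, 0.0, -2.2]
opening: 0.267
grasp_force: 44.6
```

>>> play_rows --rows '[{"dp": [-0.194,-0.783,0],"turn": [0,0,0],"fingers": 1},{"dp": [-0.194,-0.783,0],"turn": [0,0,0],"fingers": 1},{"dp": [-0.194,-0.783,0],"turn": [0,0,0],"fingers": 1},{"dp": [-0.194,-0.783,0],"turn": [0,0,0],"fingers": 1},{"dp": [-0.194,-0.783,0],"turn": [0,0,0],"fingers": 1}]'

```text
clock: 22.88
eef_pos: [484.3, 187.3, 187.1]
tcp_rot: [-3.142, -0.0, -0.0]
contact_force: [0.4, -0.4, -2.8]
opening: 0.266
grasp_force: 44.6
```

>>> play_rows --rows '[{"dp": [-0.194,-0.783,0],"turn": [0,0,0],"fingers": 1},{"dp": [-0.194,-0.783,0],"turn": [0,0,0],"fingers": 1},{"dp": [-0.194,-0.783,0],"turn": [0,0,0],"fingers": 1},{"dp": [-0.194,-0.783,0],"turn": [0,0,0],"fingers": 1},{"dp": [0,0,0],"turn": [0,0,0],"fingers": 1}]'

```text
clock: 23.3
eef_pos: [453.0, 316.0, 187.3]
tcp_rot: [-3.139, -0.001, 0.002]
contact_force: [0.9, -0.3, -1.7]
opening: 0.267
grasp_force: 45.0
```

```bash
python3 - <<'E'
from h import *
for i in range(6):f=r.grab_frame("wrist")
cv2.imwrite("pics/w11.png",f["pixels"][...,::-1])
s=r.sense();print(s["eef_pos"],s["tcp_rot"],s["opening"])
np.save("w11.npy",f,allow_pickle=True)
def tr(x,y,cx=490,cy=302,a=-.236):return (cx+x*np.cos(a)-y*np.sin(a),cy+x*np.sin(a)+y*np.cos(a),12)
for p in((89,51),(89,-51),(9,51),(15,45),(15,-45),(83,45),(83,-45)):print(p,pix(f,tr(*p)).round())
E
```

```text
[454.24630594 310.14328426 186.86571399] [ 3.14120245e+00  2.06867225e-04 -1.34623523e-03] 0.2660554609293429
(89, 51) [259.  44.]
(89, -51) [368.  73.]
(9, 51) [242. 134.]
(15, 45) [249. 129.]
(15, -45) [339. 151.]
(83, 45) [264.  53.]
(83, -45) [360.  78.]
```

View pics/w11.png

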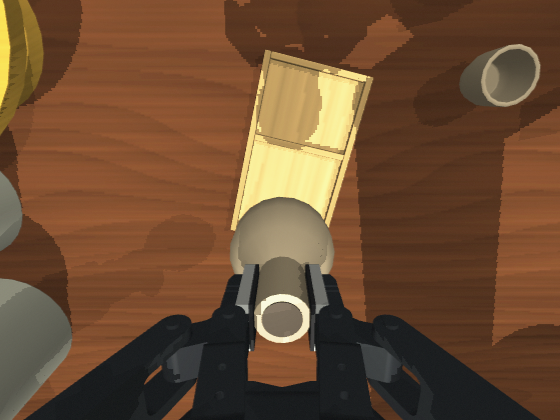

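The sake tray's far corners are at (266,50) and (373,77), which is (+6,+5) px from prediction, so the true centre is about (486,297). I'll correct by (-4,-5.5) mm and lower.

>>> play_rows --rows '[{"dp": [-0.1,0.14,0.5],"turn": [0,0,0],"fingers": 1},{"dp": [0,0,0.8],"turn": [0,0,0],"fingers": 1},{"dp": [0,0,0.8],"turn": [0,0,0],"fingers": 1},{"dp": [0,0,0.6],"turn": [0,0,0],"fingers": 1},{"dp": [0,0,0.3],"turn": [0,0,0],"fingers": 1}]'

```text
clock: 24.02
eef_pos: [449.0, 303.5, 64.2]
tcp_rot: [3.139, 0.003, -0.002]
contact_force: [-0.5, -0.7, -2.5]
opening: 0.268
grasp_force: 45.0
```

>>> play_rows --rows '[{"dp": [0,0,0.05],"turn": [0,0,0],"fingers": 1},{"dp": [0,0,0.05],"turn": [0,0,0],"fingers": 1},{"dp": [0,0,0],"turn": [0,0,0],"fingers": 1},{"dp": [0,0,0],"turn": [0,0,0],"fingers": 1}]'

```text
clock: 24.35
eef_pos: [451.1, 306.1, 64.2]
tcp_rot: [-3.14, -0.002, -0.001]
contact_force: [-0.1, -0.5, -2.8]
opening: 0.263
grasp_force: 45.7
```

Still carrying the weight (about -2.5 N). I'll lower a little further.

>>> play_rows --rows '[{"dp": [0,0,0.025],"turn": [0,0,0],"fingers": 1},{"dp": [0,0,0.025],"turn": [0,0,0],"fingers": 1},{"dp": [0,0,0],"turn": [0,0,0],"fingers": 1},{"dp": [0,0,0],"turn": [0,0,0],"fingers": 1},{"dp": [0,0,0],"turn": [0,0,0],"fingers": 1}]'

```text
clock: 24.77
eef_pos: [451.3, 306.3, 62.5]
tcp_rot: [-3.14, -0.002, -0.0]
contact_force: [0.1, -0.5, 6.6]
opening: 0.267
grasp_force: 46.8
```

>>> play_rows --rows '[{"dp": [0,0,0],"turn": [0,0,0],"fingers": 0.72},{"dp": [0,0,0],"turn": [0,0,0],"fingers": 0.68},{"dp": [0,0,0],"turn": [0,0,0],"fingers": 0.6},{"dp": [0,0,0],"turn": [0,0,0],"fingers": 0.4},{"dp": [0,0,0],"turn": [0,0,0],"fingers": 0.2}]'

```text
clock: 25.18
eef_pos: [450.0, 305.5, 60.8]
tcp_rot: [3.141, 0.0, -0.0]
contact_force: [-0.3, -0.1, 0.2]
opening: 0.671
grasp_force: 0.0
```

>>> play_rows --rows '[{"dp": [0,0,0],"turn": [0,0,0],"fingers": 0.1},{"dp": [0,0,-0.4],"turn": [0,0,0],"fingers": 0},{"dp": [0,0,-0.8],"turn": [0,0,0],"fingers": 0},{"dp": [0,0,-0.8],"turn": [0,0,0],"fingers": 0},{"dp": [0,0,0],"turn": [0,0,0],"fingers": 0}]'

```text
clock: 25.6
eef_pos: [452.8, 307.4, 146.1]
tcp_rot: [-3.137, -0.006, -0.0]
contact_force: [0.4, 0.3, 0.1]
opening: 1.0
grasp_force: 0.0
```

>>> play_rows --rows '[{"dp": [0.46,0.765,0],"turn": [0,0,0],"fingers": 0},{"dp": [0.46,0.765,0],"turn": [0,0,0],"fingers": 0},{"dp": [0.46,0.765,0],"turn": [0,0,0],"fingers": 0},{"dp": [0.46,0.765,0],"turn": [0,0,0],"fingers": 0},{"dp": [0.46,0.765,0],"turn": [0,0,0],"fingers": 0}]'

```text
clock: 26.02
eef_pos: [542.6, 151.1, 140.6]
tcp_rot: [-3.142, 0.0, 0.0]
contact_force: [0.7, 1.0, -0.3]
opening: 1.001
grasp_force: 0.0
```

>>> play_rows --rows '[{"dp": [0.46,0.765,0],"turn": [0,0,0],"fingers": 0},{"dp": [0,0,0],"turn": [0,0,0],"fingers": 0},{"dp": [0,0,0],"turn": [0,0,0],"fingers": 0}]'

```text
clock: 26.27
eef_pos: [561.1, 120.3, 140.4]
tcp_rot: [3.142, 0.0, -0.003]
contact_force: [0.2, 0.2, 0.3]
opening: 0.997
grasp_force: 0.0
```

```bash
python3 - <<'E'
from h import *
for i in range(4):f=r.grab_frame("wrist")
b=r.grab_frame("side")
im=np.hstack([cv2.resize(f["pixels"][60:360,80:480],(400,300)),cv2.resize(b["pixels"][180:420,60:380],(400,300))]);cv2.imwrite("pics/w12.png",im[...,::-1])
s=r.sense();print(s["eef_pos"],s["tcp_rot"],ray(np.load("w11.npy",allow_pickle=True).item(),(511,75),46))
print(pix(f,(560,122,46))-[80,60],pix(f,(560,132,46))-[80,60])
E
```

```text
[559.83433709 122.9549792  140.74315856] [-3.14155199e+00  4.63934829e-04  1.19199161e-03] [559.9010607  123.33701199]
[203.35916557 155.46872133] [190.65488765 155.4588522 ]
```

View pics/w12.png

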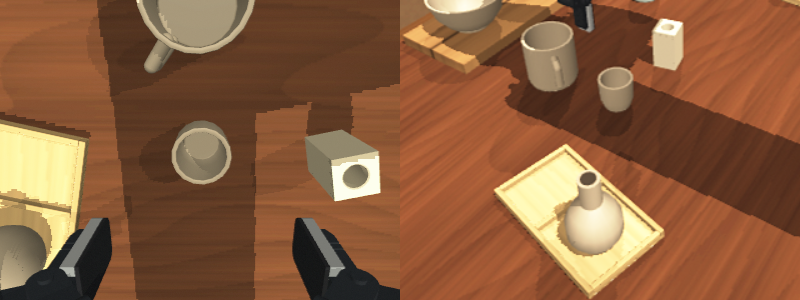

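The flask stands in the wide compartment. The sake cup rim is centred at (201,156), matching prediction within about 1 mm. Now I'll grip the cup.

>>> play_rows --rows '[{"dp": [0,0,0.8],"turn": [0,0,0],"fingers": 0},{"dp": [0,0,0.8],"turn": [0,0,0],"fingers": 0},{"dp": [0,0,0.8],"turn": [0,0,0],"fingers": 0},{"dp": [0,0,0.55],"turn": [0,0,0],"fingers": 0},{"dp": [0,0,0.25],"turn": [0,0,0],"fingers": 0.1}]'

```text
clock: 26.93
eef_pos: [558.1, 122.5, 10.0]
tcp_rot: [3.141, 0.004, 0.001]
contact_force: [-1.2, -0.3, 0.5]
opening: 0.902
grasp_force: 0.0
```

>>> play_rows --rows '[{"dp": [0,0,0],"turn": [0,0,0],"fingers": 0.25},{"dp": [0,0,0],"turn": [0,0,0],"fingers": 0.35},{"dp": [0,0,0],"turn": [0,0,0],"fingers": 0.4},{"dp": [0,0,0],"turn": [0,0,0],"fingers": 0.45},{"dp": [0,0,0],"turn": [0,0,0],"fingers": 0.55}]' --force 30

```text
clock: 27.35
eef_pos: [561.8, 122.6, 14.7]
tcp_rot: [-3.141, -0.003, -0.0]
contact_force: [-0.9, 2.8, 6.9]
opening: 0.554
grasp_force: 30.2
```

>>> play_rows --rows '[{"dp": [0,0,0],"turn": [0,0,0],"fingers": 1},{"dp": [0,0,0],"turn": [0,0,0],"fingers": 1},{"dp": [0,0,0],"turn": [0,0,0],"fingers": 1}]'

```text
clock: 27.6
eef_pos: [561.8, 122.5, 14.6]
tcp_rot: [-3.141, -0.003, -0.0]
contact_force: [-1.5, 2.7, 6.9]
opening: 0.556
grasp_force: 30.2
```

>>> play_rows --rows '[{"dp": [0,0,-0.4],"turn": [0,0,0],"fingers": 1},{"dp": [0,0,-0.7],"turn": [0,0,0],"fingers": 1},{"dp": [0,0,-0.8],"turn": [0,0,0],"fingers": 1},{"dp": [0,0,-0.6],"turn": [0,0,0],"fingers": 1},{"dp": [0,0,-0.25],"turn": [0,0,0],"fingers": 1}]'

```text
clock: 28.02
eef_pos: [562.5, 122.3, 127.1]
tcp_rot: [-3.14, -0.006, -0.0]
contact_force: [1.3, 0.5, -0.7]
opening: 0.547
grasp_force: 31.2
```

>>> play_rows --rows '[{"dp": [-0.11,-0.68,0],"turn": [0,0,0],"fingers": 1},{"dp": [-0.11,-0.68,0],"turn": [0,0,0],"fingers": 1},{"dp": [-0.11,-0.68,0],"turn": [0,0,0],"fingers": 1},{"dp": [-0.11,-0.68,0],"turn": [0,0,0],"fingers": 1},{"dp": [-0.11,-0.68,0],"turn": [0,0,0],"fingers": 1}]'

```text
clock: 28.43
eef_pos: [537.9, 258.9, 122.6]
tcp_rot: [3.141, 0.0, -0.001]
contact_force: [0.3, 0.9, -0.6]
opening: 0.555
grasp_force: 31.2
```

>>> play_rows --rows '[{"dp": [-0.11,-0.68,0],"turn": [0,0,0],"fingers": 1},{"dp": [0,0,0],"turn": [0,0,0],"fingers": 1},{"dp": [0,0,0],"turn": [0,0,0],"fingers": 1},{"dp": [0,0,0],"turn": [0,0,0],"fingers": 1},{"dp": [0,0,0],"turn": [0,0,0],"fingers": 1}]'

```text
clock: 28.85
eef_pos: [534.0, 284.1, 122.6]
tcp_rot: [3.141, 0.001, -0.001]
contact_force: [-0.5, -0.2, -1.8]
opening: 0.549
grasp_force: 31.3
```

>>> play_rows --rows '[{"dp": [0,0,0.5],"turn": [0,0,0],"fingers": 1},{"dp": [0,0,0.7],"turn": [0,0,0],"fingers": 1},{"dp": [0,0,0.7],"turn": [0,0,0],"fingers": 1},{"dp": [0,0,0.4],"turn": [0,0,0],"fingers": 1},{"dp": [0,0,0.2],"turn": [0,0,0],"fingers": 1}]'

```text
clock: 29.27
eef_pos: [532.9, 283.2, 20.4]
tcp_rot: [3.14, 0.003, -0.002]
contact_force: [0.2, -0.6, -0.2]
opening: 0.552
grasp_force: 31.3
```

>>> play_rows --rows '[{"dp": [0,0,0.04],"turn": [0,0,0],"fingers": 1},{"dp": [0,0,0.04],"turn": [0,0,0],"fingers": 1},{"dp": [0,0,0],"turn": [0,0,0],"fingers": 1},{"dp": [0,0,0],"turn": [0,0,0],"fingers": 1},{"dp": [0,0,0],"turn": [0,0,0],"fingers": 1}]'

```text
clock: 29.68
eef_pos: [534.8, 285.5, 20.7]
tcp_rot: [-3.141, -0.002, -0.0]
contact_force: [-0.3, 0.0, 0.1]
opening: 0.555
grasp_force: 31.3
```

>>> play_rows --rows '[{"dp": [0,0,0.04],"turn": [0,0,0],"fingers": 1},{"dp": [0,0,0],"turn": [0,0,0],"fingers": 1},{"dp": [0,0,0],"turn": [0,0,0],"fingers": 0.43},{"dp": [0,0,0],"turn": [0,0,0],"fingers": 0.35},{"dp": [0,0,0],"turn": [0,0,0],"fingers": 0.2}]'

```text
clock: 30.1
eef_pos: [534.2, 285.3, 18.3]
tcp_rot: [-3.141, -0.0, -0.0]
contact_force: [-0.0, -0.1, -0.2]
opening: 0.771
grasp_force: 0.0
```

>>> play_rows --rows '[{"dp": [0,0,0],"turn": [0,0,0],"fingers": 0.1},{"dp": [0,0,-0.4],"turn": [0,0,0],"fingers": 0},{"dp": [0,0,-0.8],"turn": [0,0,0],"fingers": 0},{"dp": [0,0,-0.95],"turn": [0,0,0],"fingers": 0},{"dp": [0,0,-0.95],"turn": [0,0,0],"fingers": 0}]'

```text
clock: 30.52
eef_pos: [533.4, 284.8, 142.7]
tcp_rot: [3.141, 0.002, -0.0]
contact_force: [1.5, 0.5, 0.0]
opening: 1.003
grasp_force: 0.0
```

>>> play_rows --rows '[{"dp": [0,0,-0.8],"turn": [0,0,0],"fingers": 0},{"dp": [0,0,-0.8],"turn": [0,0,0],"fingers": 0},{"dp": [0,0,-0.5],"turn": [0,0,0],"fingers": 0},{"dp": [0,0,0],"turn": [0,0,0],"fingers": 0},{"dp": [0,0,0],"turn": [0,0,0],"fingers": 0}]'

```text
clock: 30.93
eef_pos: [534.7, 285.5, 227.2]
tcp_rot: [-3.14, -0.002, -0.0]
contact_force: [-0.3, -0.8, -0.6]
opening: 1.0
grasp_force: 0.0
```

```bash
python3 - <<'E'
from h import *
b=r.grab_frame("side");a=r.grab_frame("scene")
im=np.hstack([cv2.resize(a["pixels"],(400,300)),cv2.resize(b["pixels"][180:420,60:380],(400,300))]);cv2.imwrite("pics/w13.png",im[...,::-1])
E
```

```text
(no output)
```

View pics/w13.png

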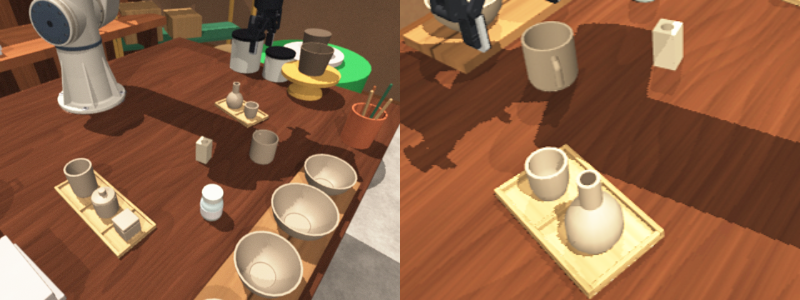

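All five pieces stand upright in their compartments: the tea set at about (103,205) in the scene half, and the flask at (595,215) and sake cup at (547,175) in the side half. The mug, post and jar look unmoved, so I'm handing in.

```bash
python3 -c "
from rig import r
print(r.sign_off())"
```

```text
the job is handed in; nothing more can be done
None
```

All five pieces stand upright in their own compartments, the mug, kiln post and glaze jar look unmoved in the last pictures, and the job was handed in at about 31 s; the hand-in call returned no verdict.

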